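Clear and close the casting mould

ROBOT

A 6-joint arm with a two-finger parallel gripper is mounted at the origin on the work surface. World frame = base frame: x ahead of the robot, y to its left, z up, the work surface at z = 0. Lengths are in m, angles in rad, forces in N, time in s.
With the tool pointing down it reaches from about 0.3 to 0.775 m from the base axis. Payload 14.6 kg.
Tool frame: the origin (TCP) lies midway between the tips of the shut fingers; the grasp point (between the pads) lies 19 mm behind it; z points along the fingers, y is the line along which they close (so a half turn about z gives the same grasp; the last joint's range is limited). The gripper opens to 94 mm and grips with 3 to 60 N. Pads are 16 mm wide; open, the fingers measure 119 mm over their backs; the gripper's body (75 mm by 177 mm) begins 78 mm behind the grasp point.
Start: joints at [-0.067, 0.3, 1.521, -0, 1.321, -0.067], TCP at [0.55, -0, 0.205] pointing down, gripper open.
Joint ranges: [-3.03, 3.03], [-0.79, 2.21], [0.23, 2.52], [-1.04, 4.18], [0, 3.07], [-2.55, 2.55]. Speed limits (rad/s): [2.22, 2.22, 2.57, 3.14, 3.14, 3.14].

INTERFACE

Orientations are given as [roll, pitch, yaw] about the fixed x, y, z axes, in that order (R = Rz(yaw) Ry(pitch) Rx(roll)).
In Python, from station import ctrl gives the robot as it stands. The module is installed in compiled form; this text tells all that it offers.
- The arm moves only by the tool servo_tool, never from a script. Its argument "plan" is a list of rows, each a list of 7 numbers: the opening in per cent of the stroke, from 0 (shut) to 100 (fully open), then the shift along the tool's x, y, z in m, then the turn, a rotation vector about the tool's x, y, z in rad. A call has exactly 8 rows; each row shifts and turns the commanded pose from where the row before left it, along the tool's axes as they then stand; what a row does not reach is not made up. A row lasts 1/8 s, in which the tool goes at most 62.5 mm and 10.7 degrees, less where a joint would pass 70% of its speed; a pose out of reach is approached as far as the arm can. A call with a gripper value outside its range is refused whole. The fingers move at their own pace and stop on an object; "force" is the grip in N (left out, the last holds). Time passes only in rows, so rows that do not move let the fingers close, or fill a call up. It gives the time, the measured TCP pose, the force, the opening and the grip force at its end, in the units of the state.
- ctrl.get_obs(): the state, without advancing time (a new reading comes with each control period).
- ctrl.camera(name): name is "scene" or "side" or "wrist"; returns a dict with "pixels" (420x560x3 uint8, red, green, blue), "z_map" (420x560 float32, m along the optical axis (not along the pixel's ray), 0 where there is no reading), "mtx" (3x3 intrinsics, pixels), "pose" (4x4, takes a point from camera to world coordinates). Camera axes: x right, y up, looking along -z (the intrinsics and any distortion apply to the point x, -y, -z); pixel columns grow to the right and rows downward; lengths in m; the calibration is good to about 2 mm. A picture is of the moment at which its call begins.
- ctrl.hand_in(): hands the job in; it is judged then, once.
The state is a dict: "time_s": time; "qpos": joint angles; "joint_vel": joint speeds; "tau": joint torques, N m; "ee_pos": TCP position; "eef_rot": TCP orientation; "force": force on the tool from outside, world axes, zero at the start; "moment": the same for the moment, N m; "grip_width": finger opening in m; "grip_force": force on a finger pad.
Only numpy, scipy, OpenCV 4.12 (cv2) and the standard library are available. Lean on these libraries where they do the work, as an engineer would, in place of code of your own. Each camera call takes 0.05 s, during which the arm holds its last target. There are 200 camera calls.

TASK

Somebody parked a figure and a paint pot on the lower half of the casting mould: stand each one upright in the tray that already holds its own kind. Then fit the upper mould half onto the dowels of the lower half, big hole on big dowel, press it down against the sprung ejector until the two halves are fully closed, and finish while holding them pressed together: do not let go. Leave the cup, the spare pot and the spare figure where they stand.

Things in the scene. Friction and masses are not known exactly. Their poses are not given: they have to be found in the camera images.
- mould_base: lower mould half: grey plastic block, 90 (x) x 170 (y) x 24 mm high, fixed to the table. Origin: centre of its underside, z up. Two upright steel dowels on its top face: big (14 mm diameter) at y = +70 mm, small (10 mm) at y = -70 mm; both rise 18 mm above the face, the upper 6 mm a cone. At the centre is the sprung ejector pad. The dark shapes in the face are flat
- big_dowel (a point): foot of the big dowel's axis, on the top face of the lower half, 24 mm above the table
- small_dowel (a point): foot of the small dowel's axis, on the top face of the lower half, 24 mm above the table
- base_face (a point): centre of the top (parting) face of the lower half, 24 mm above the table
- ejector (a joint): round steel pad, 24 mm across, at the centre of the lower half: 0 = stands 6 mm proud of the face, 0.006 m = pressed flush. Its spring pushes up with 6 N when proud and 9 N when flush, more than the upper half weighs, which left alone rests on it with a 6 mm gap and lifts again when no longer pressed; a push of 15 to 20 N closes it surely
- mould_top: upper mould half, loose, about 0.3 kg: grey plastic plate 90 (x) x 170 (y) x 20 mm, lying parting face down. Origin: centre of its underside, z up. Two through-holes: 16 mm wide at y = +70 mm (for the big dowel), 12 mm at y = -70 mm. On top a solid grip rib, 24 mm wide (x), 60 mm long (y), its top 60 mm above the underside; pinch it across x. Closed, its underside lies on the lower half's face
- big_hole (a point): centre of the lower mouth of the 16 mm hole, on the underside of the upper half
- small_hole (a point): centre of the lower mouth of the 12 mm hole, on the underside of the upper half
- grip_rib (a point): middle of the grip rib, 48 mm above the underside of the upper half, 12 mm below the rib's top
- figure: loose robed model figure, about 30 g, white on a round black foot 28 mm wide, 4 mm thick; 55 mm tall; its body is a round column 18 mm in diameter from 15 to 38 mm above its underside. The thin staff and arms are look only. It stands on the lower mould half, beside the ejector. Origin: centre of its underside, z up
- pot: loose closed paint pot, about 45 g: a cylinder 30 mm in diameter and 38 mm tall, dark with a paper label and a black cap. It stands on the lower mould half, on the other side of the ejector from the figure, about 66 mm from it. Origin: centre of its underside, z up
- figure_tray: low open white plastic tray, 110 (x) x 120 (y) x 20 mm high, walls and floor 3 mm, fixed. Three white figures stand fixed in a row along its -y side (centres at y = -38 mm, x = -34, 0, 34 mm), which tells it from the other tray; the rest of its floor is empty. It may stand nearer or farther than the other tray. Origin: centre of its underside, z up
- pot_tray: low open white plastic tray, 110 (x) x 120 (y) x 20 mm high, walls and floor 3 mm, fixed. Three paint pots stand fixed in a row along its -y side (centres at y = -38 mm, x = -34, 0, 34 mm), which tells it from the other tray; the rest of its floor is empty. It may stand nearer or farther than the other tray. Origin: centre of its underside, z up
- figure_tray_free (a point): middle of the empty part of the figure tray's floor (tray x = 0, y = +22 mm), 3 mm above the table
- pot_tray_free (a point): middle of the empty part of the pot tray's floor (tray x = 0, y = +22 mm), 3 mm above the table
- cup: bystander: blue plastic cup, 72 mm wide, 85 mm high, standing beyond the work. Origin: centre of its underside
- spare_pot: bystander: paint pot like the other, standing on the table beyond the work. Origin: centre of its underside
- spare_figure: bystander: figure like the other, standing on the table beyond the work. Origin: centre of its underside
Things that resemble listed ones, but are neither listed nor needed, are in the scene too. Leave any red look-alike of the pot_tray alone.

How it is judged:
By the outcome, as a careful person would: the job done as asked, in the order asked, and still so for the second after the job is handed in, while the arm keeps its last pose, push and grip.
It also fails if it takes over 64 s, if anything falls off the work surface, if the arm or the gripper's body presses on something with over 40 N, if the wrist force passes 120 N, or if a joint passes its speed limit or range.

## Working session

There is one attempt and no reset: what is moved stays moved. The work goes in short steps, Python scripts to look and compute and a tool call to move; the robot and the scene stay as the last step left them, time stands still between calls to the robot, and variables do not carry over. Pictures are saved under pics/ and viewed, at most 10 in all, crops included, and the job is handed in when it is done.

Besides the shell and the picture viewer there is one more tool, called after "Request:" by a JSON object that holds its "method" and its "body", one argument or row to a line. servo_tool: Moves the arm, as the interface text tells. Its arguments: {"type":"object","properties":{"plan":{"type":"array","items":{"type":"array","items":{"type":"number"}}},"force":{"type":"number"}},"required":["plan"]}

```bash
mkdir -p pics; cat > h.py <<'E'
import numpy as np, cv2
from station import ctrl
from scipy.spatial.transform import Rotation as R
def cloud(c):
    z=c["z_map"]; h,w=z.shape; u,v=np.meshgrid(np.arange(w),np.arange(h)); K=c["mtx"]
    p=np.stack([(u-K[0,2])/K[0,0]*z,-(v-K[1,2])/K[1,1]*z,-z],-1)
    P=p@c["pose"][:3,:3].T+c["pose"][:3,3]; P[z==0]=np.nan
    return P
def snap(n,f):
    c=ctrl.camera(n); cv2.imwrite(f"pics/{f}.png",c["pixels"][:,:,::-1]); np.savez(f"pics/{f}.npz",**c); return c
E
python3 - <<'E'
from h import *
for n in("scene","side","wrist"):
    c=snap(n,n+"0"); print(n,c["pose"].round(3).tolist(),c["mtx"].round(1).tolist(),[k for k in c])
print(ctrl.get_obs())
E
```

```text
scene [[0.279, -0.824, 0.493, 1.188], [0.96, 0.235, -0.152, -0.189], [0.009, 0.516, 0.856, 1.215], [0.0, 0.0, 0.0, 1.0]] [[471.5, 0.0, 284.4], [0.0, 471.5, 207.9], [0.0, 0.0, 1.0]] ['pixels', 'z_map', 'mtx', 'pose']
side [[-0.933, 0.261, -0.247, 0.283], [-0.359, -0.68, 0.64, 0.631], [-0.001, 0.686, 0.728, 0.751], [0.0, 0.0, 0.0, 1.0]] [[429.9, 0.0, 289.8], [0.0, 429.9, 202.2], [0.0, 0.0, 1.0]] ['pixels', 'z_map', 'mtx', 'pose']
wrist [[1.0, -0.001, 0.001, 0.55], [0.0, 0.969, 0.246, 0.07], [-0.001, -0.246, 0.969, 0.383], [0.0, 0.0, 0.0, 1.0]] [[347.3, 0.0, 274.4], [0.0, 347.3, 198.3], [0.0, 0.0, 1.0]] ['pixels', 'z_map', 'mtx', 'pose']
{'time_s': 0.15, 'qpos': array([-6.66279467e-02,  3.00345013e-01,  1.52141184e+00,  2.65782219e-05,
        1.32069959e+00, -6.66214462e-02]), 'joint_vel': array([ 0.00147991, -0.00283043, -0.00177374, -0.00042815, -0.00143142,
        0.00032441]), 'tau': array([-2.50185103e-04, -5.31960297e+01, -3.52822959e+01,  7.07691838e-02,
        2.35654798e-02, -3.66386917e-05]), 'ee_pos': array([5.49810612e-01, 1.31783057e-06, 2.05027091e-01]), 'eef_rot': array([-3.14073249e+00, -8.31931530e-05,  1.57078320e+00]), 'force': array([ 0.07112896,  0.42478446, -0.11810095]), 'moment': array([ 0.00950211, -0.01019165,  0.05936758]), 'grip_force': 0.0, 'grip_width': 0.09445299609916766}
```

View pics/scene0.png

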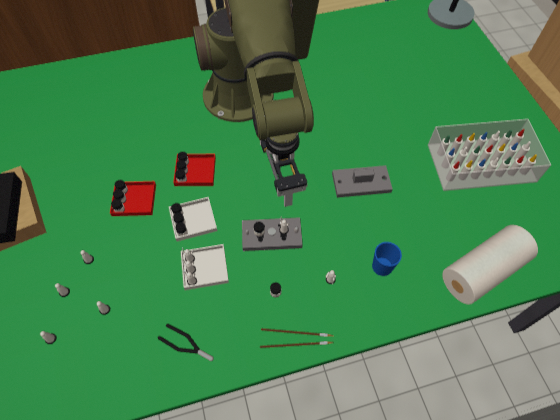

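View pics/side0.png

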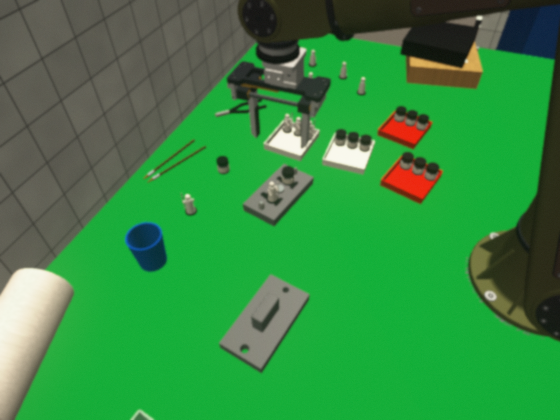

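The scene view shows the base at (272,233) with the pot at (259,230) and the figure at (284,227). The upper half is at (362,180), the pot tray at (193,218) and the figure tray at (204,266). The side view agrees.

```bash
python3 - <<'E'
from h import *
def grid(f):
    c=np.load(f"pics/{f}.npz"); P=cloud(c); return P,c["pixels"]
for f,rois in (("scene0",{"base":(235,300,205,255),"top":(328,396,160,200),"pottray":(165,220,195,242),"figtray":(175,232,240,292)}),("side0",{"base":(240,318,160,225),"top":(215,315,270,370),"pottray":(318,380,125,175),"figtray":(260,322,110,160)})):
    P,px=grid(f)
    g=P[(px[...,1]>90)&(px[...,0]<40)]; print(f,"table z",np.nanmedian(g[:,2]))
    for n,(a,b,c0,d) in rois.items():
        Q=P[c0:d,a:b].reshape(-1,3); hs=px[c0:d,a:b].reshape(-1,3).astype(int)
        m=(hs[:,1]-hs[:,0]<25)&np.isfinite(Q[:,2])&(Q[:,0]<.95)
        lo,hi={"base":(.017,.03),"top":(.014,.026),"pottray":(.01,.026),"figtray":(.01,.026)}[n]
        k=m&(Q[:,2]>lo)&(Q[:,2]<hi); q=Q[k][:,:2]
        r=cv2.minAreaRect((q*1000).astype(np.float32)); print(n,k.sum(),"z",np.median(Q[k,2]).round(4),"rect",np.round(r[0],1),np.round(r[1],1),round(r[2],1))
        if n=="base":
            k=m&(Q[:,2]>.036)&(Q[:,2]<.09); q=Q[k]
            import numpy as _
            _,lab,cen=cv2.kmeans((q[:,:2]).astype(np.float32),2,None,(3,50,1e-6),5,2)
            for i in(0,1):
                s=q[lab[:,0]==i]; t=s[s[:,2]>s[:,2].max()-.006]; print("  obj",s.mean(0).round(4),s[:,2].max().round(4),"top",t.mean(0).round(4),len(t))
        if "tray" in n:
            k=m&(Q[:,2]>.03); print("  row",Q[k].mean(0).round(4),Q[k,2].max())
        if n=="top":
            k=m&(Q[:,2]>.05); r=cv2.minAreaRect((Q[k][:,:2]*1000).astype(np.float32));print("  rib",np.round(r[0],1),np.round(r[1],1),round(r[2],1),Q[k][:,2].mean())
E
```

```text
scene0 table z 0.0007684367693925331
base 1317 z 0.0245 rect [568.8 -37.7] [166.8  92.4] 77.2
  obj [ 0.5618 -0.0731  0.0562] 0.0675 top [ 0.5587 -0.0704  0.0639] 56
  obj [0.5758 0.0039 0.0573] 0.0811 top [ 0.572  -0.0023  0.0785] 14
top 1051 z 0.0204 rect [465.8 280.3] [171.1  94.9] 80.2
  rib [464.8 280.2] [60.  27.7] 79.9 0.059406247931643216
pottray 292 z 0.0182 rect [ 453.5 -245.6] [114.8 119.4] 1.0
  row [ 0.4589 -0.2829  0.0405] 0.047978664459010334
figtray 370 z 0.0178 rect [ 613.8 -242.7] [120.1 112.8] 84.4
  row [ 0.613  -0.2803  0.0453] 0.06508190294697425
side0 table z 4.141285409797746e-05
base 1515 z 0.0241 rect [566.7 -34.4] [172.5  89.1] 77.6
  obj [0.5697 0.0071 0.0565] 0.081 top [0.5692 0.     0.0773] 19
  obj [ 0.5568 -0.0645  0.0544] 0.0655 top [ 0.559  -0.0676  0.062 ] 83
top 3358 z 0.0201 rect [466.2 281.4] [170.8  89.8] 80.2
  rib [466.3 282.2] [59.8 24.3] 80.7 0.05908363889830938
pottray 429 z 0.0175 rect [ 443.4 -254.5] [171.7 167.6] 24.9
  row [ 0.4532 -0.2758  0.0383] 0.04416489478780394
figtray 394 z 0.0164 rect [ 613.8 -240.8] [124.2 111.1] 84.8
  row [ 0.5257 -0.0698  0.2002] 0.319942328443924
```

View pics/wrist0.png

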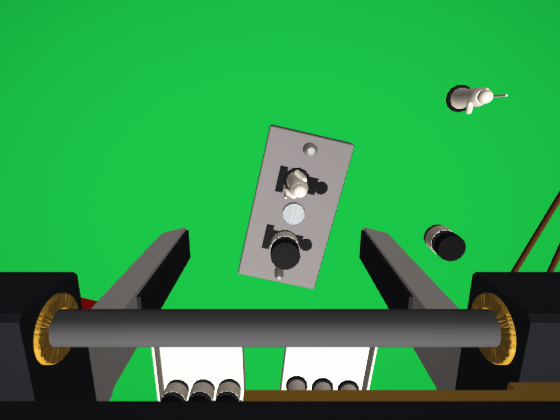

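The wrist view shows the big dowel at (310,150), the small one at (279,272), the figure at (296,185) and the pot at (285,250). I'll refine the positions from this frame, and write a helper that works out shifts in tool axes.

```bash
cat >> h.py <<'E'
def go(x,y,z,yaw_deg):
    """print tool-axes shift and turn from the measured pose to a tool-down target (yaw_deg = eef yaw)"""
    o=ctrl.get_obs(); A=R.from_euler("xyz",o["eef_rot"]); B=R.from_euler("xyz",[np.pi,0,np.radians(yaw_deg)])
    print("shift",A.inv().apply(np.array([x,y,z])-o["ee_pos"]).round(4),"turn",(A.inv()*B).as_rotvec().round(4))
E
python3 - <<'E'
from h import *
c=np.load("pics/wrist0.npz"); P=cloud(c); px=c["pixels"].astype(int)
roi=np.zeros(px.shape[:2],bool); roi[110:300,225:365]=1
m=roi&((px[...,1]-px[...,0])<40)&np.isfinite(P[...,2])
k=m&(P[...,2]>.02)&(P[...,2]<.028); r=cv2.minAreaRect((P[k][:,:2]*1000).astype(np.float32)); print("base",r,np.median(P[k][:,2]))
for n,(a,b,c0,d,lo) in {"pot":(260,310,225,275,.055),"fig":(275,325,165,205,.06),"figcol":(275,325,165,205,.04),"big":(300,322,140,160,.034),"small":(270,288,266,284,.034)}.items():
    s=P[c0:d,a:b].reshape(-1,3); s=s[s[:,2]>lo]; print(n,len(s),s.mean(0).round(4),s.min(0).round(4),s.max(0).round(4))
go(.559,-.069,.15,77)
E
```

```text
base ((569.5592651367188, -35.980926513671875), (169.27032470703125, 89.5105209350586), 77.16926574707031) 0.02312304550734179
pot 687 [ 0.5601 -0.0695  0.0607] [ 0.5461 -0.0853  0.055 ] [ 0.5741 -0.0557  0.063 ]
fig 326 [5.712e-01 4.000e-04 6.940e-02] [ 0.5582 -0.0112  0.06  ] [0.5813 0.0094 0.0811]
figcol 468 [0.5702 0.0015 0.0647] [ 0.5578 -0.0115  0.0405] [0.5813 0.0146 0.0811]
big 146 [0.5847 0.0323 0.0387] [0.5788 0.0259 0.0341] [0.5909 0.0388 0.0428]
small 99 [ 0.5556 -0.0955  0.0467] [ 0.5501 -0.1082  0.034 ] [ 0.5622 -0.0811  0.0623]
shift [-0.069   0.0092  0.055 ] turn [-0.0009  0.      0.2269]
```

Request:
{"method": "servo_tool", "body": {
  "plan": [
    [100,-0.035,0.005,0,0,0,0],
    [100,-0.035,0.005,0,0,0,0.1135],
    [100,0,0,0.055,0,0,0.1135],
    [100,0,0,0.055,0,0,0],
    [100,0,0,0.055,0,0,0],
    [100,0,0,0.008,0,0,0],
    [100,0,0,0,0,0,0],
    [10,0,0,0,0,0,0]
  ],
  "force": 12
}}

```text
time_s: 1.15
ee_pos: [0.5612, -0.0702, 0.0348]
eef_rot: [3.138, -0.0, 1.344]
force: [0.2, 0.7, -0.1]
grip_width: 0.087
grip_force: 0.0
```

Request:
{"method": "servo_tool", "body": {
  "plan": [
    [10,0,0,0,0,0,0],
    [10,0,0,0,0,0,0],
    [10,0,0,0,0,0,0],
    [10,0,0,0,0,0,0],
    [10,0,0,0,0,0,0],
    [10,0,0,0,0,0,0],
    [10,0,0,-0.03,0,0,0],
    [10,0,0,-0.05,0,0,0]
  ]
}}

```text
time_s: 2.15
ee_pos: [0.5591, -0.0698, 0.112]
eef_rot: [-3.138, 0.0, 1.344]
force: [0.3, 0.2, 0.0]
grip_width: 0.0296
grip_force: 12.0
```

```bash
python3 - <<'E'
from h import *
o=ctrl.get_obs(); print(o["ee_pos"],o["eef_rot"],o["grip_width"],o["grip_force"])
go(.453,-.2235,.111,90); 
E
```

```text
[ 0.55905185 -0.06984637  0.11201656] [-3.13807309e+00  1.38964057e-04  1.34375474e+00] 0.02957425180555766 12.000001966953278
shift [-0.1736 -0.0687  0.0013] turn [-0.0035 -0.0003 -0.227 ]
```

Request:
{"method": "servo_tool", "body": {
  "plan": [
    [10,-0.0434,-0.0172,0,0,0,0],
    [10,-0.0434,-0.0172,0,0,0,0],
    [10,-0.0434,-0.0172,0,0,0,0],
    [10,-0.0434,-0.0172,0,0,0,-0.1135],
    [10,0,0,0.02,0,0,-0.1135],
    [10,0,0,0.04,0,0,0],
    [10,0,0,0.03,0,0,0],
    [10,0,0,0.005,0,0,0]
  ]
}}

```text
time_s: 3.15
ee_pos: [0.453, -0.2232, 0.016]
eef_rot: [-3.139, -0.002, 1.571]
force: [-0.3, 1.5, -0.2]
grip_width: 0.0299
grip_force: 12.0
```

Request:
{"method": "servo_tool", "body": {
  "plan": [
    [10,0,0,0.004,0,0,0],
    [10,0,0,0,0,0,0],
    [60,0,0,0,0,0,0],
    [60,0,0,0,0,0,0],
    [60,0,0,0,0,0,0],
    [60,0,0,-0.03,0,0,0],
    [60,0,0,-0.05,0,0,0],
    [100,0,0,-0.05,0,0,0]
  ]
}}

```text
time_s: 4.15
ee_pos: [0.4536, -0.2235, 0.145]
eef_rot: [-3.141, -0.0, 1.571]
force: [0.2, -0.4, 0.1]
grip_width: 0.0633
grip_force: 0.0
```

```bash
python3 - <<'E'
from h import *
c=snap("wrist","w1"); go(.5705,-.002,.142,77)
E
```

```text
shift [0.2228 0.1146 0.0094] turn [0.0078 0.0034 0.227 ]
```

View pics/w1.png

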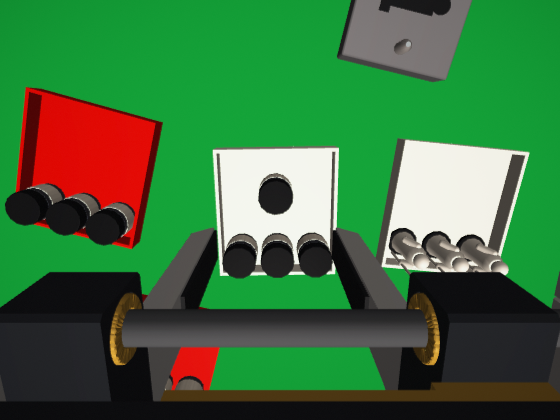

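The pot stands upright in the white pot tray at (276,193). The figure is next.

Request:
{"method": "servo_tool", "body": {
  "plan": [
    [100,0.0444,0.0231,0,0,0,0],
    [100,0.0444,0.0231,0,0,0,0],
    [100,0.0444,0.0231,0,0,0,0],
    [100,0.0444,0.0231,0,0,0,0],
    [100,0.0444,0.0231,0,0,0,0.1135],
    [100,0,0,0.02,0,0,0.1135],
    [100,0,0,0.05,0,0,0],
    [100,0,0,0.041,0,0,0]
  ]
}}

```text
time_s: 5.2
ee_pos: [0.569, -0.0015, 0.0307]
eef_rot: [-3.141, 0.0, 1.344]
force: [0.0, -0.2, -0.0]
grip_width: 0.0942
grip_force: 0.0
```

Request:
{"method": "servo_tool", "body": {
  "plan": [
    [100,0,0,0,0,0,0],
    [5,0,0,0,0,0,0],
    [5,0,0,0,0,0,0],
    [5,0,0,0,0,0,0],
    [5,0,0,0,0,0,0],
    [5,0,0,0,0,0,0],
    [5,0,0,0,0,0,0],
    [5,0,0,0,0,0,0]
  ],
  "force": 8
}}

```text
time_s: 6.2
ee_pos: [0.5694, -0.0017, 0.0324]
eef_rot: [-3.141, 0.0, 1.344]
force: [-0.1, -0.3, 1.1]
grip_width: 0.0274
grip_force: 0.0
```

```bash
python3 - <<'E'
from h import *
o=ctrl.get_obs(); print(o["ee_pos"],o["eef_rot"]); go(.616,-.220,.131,84.5)
E
```

```text
[ 0.56935941 -0.00167752  0.03240084] [-3.14149054e+00  6.75337065e-05  1.34385411e+00]
shift [-0.2022  0.0946 -0.0986] turn [-1.000e-04  1.000e-04 -1.309e-01]
```

Request:
{"method": "servo_tool", "body": {
  "plan": [
    [5,0,0,0,0,0,0],
    [5,0,0,0,0,0,0],
    [5,0,0,0,0,0,0],
    [5,0,0,0,0,0,0],
    [5,0,0,-0.02,0,0,0],
    [5,0,0,-0.04,0,0,0],
    [5,0,0,-0.04,0,0,0],
    [5,0,0,0,0,0,0]
  ]
}}

```text
time_s: 7.2
ee_pos: [0.5707, -0.0017, 0.1354]
eef_rot: [3.136, -0.001, 1.344]
force: [0.3, 0.3, -0.6]
grip_width: 0.0189
grip_force: 7.9
```

```bash
python3 - <<'E'
from h import *
snap("wrist","w2"); go(.616,-.220,.131,84.5)
E
```

```text
shift [-0.2023  0.0942  0.0024] turn [ 0.0021 -0.0002 -0.131 ]
```

View pics/w2.png

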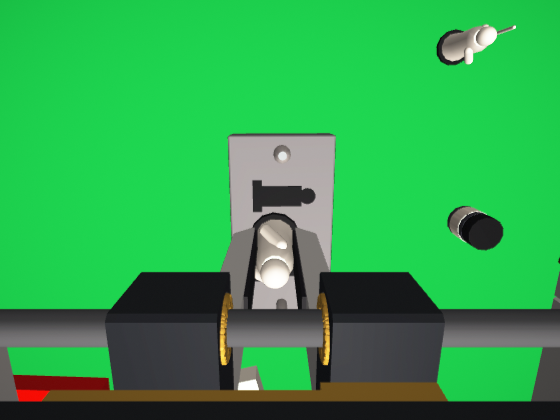

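The figure is held upright between the pads at (275,250). I'm taking it to the figure tray.

Request:
{"method": "servo_tool", "body": {
  "plan": [
    [5,-0.0505,0.0236,0,0,0,0],
    [5,-0.0505,0.0236,0,0,0,0],
    [5,-0.0505,0.0236,0,0,0,0],
    [5,-0.0505,0.0236,0,0,0,-0.131],
    [5,0,0,0.04,0,0,0],
    [5,0,0,0.05,0,0,0],
    [5,0,0,0.02,0,0,0],
    [5,0,0,0.007,0,0,0]
  ]
}}

```text
time_s: 8.25
ee_pos: [0.6156, -0.2195, 0.0144]
eef_rot: [-3.14, -0.001, 1.475]
force: [0.7, -0.6, 0.3]
grip_width: 0.0193
grip_force: 7.9
```

Request:
{"method": "servo_tool", "body": {
  "plan": [
    [5,0,0,0.003,0,0,0],
    [5,0,0,0,0,0,0],
    [50,0,0,0,0,0,0],
    [50,0,0,0,0,0,0],
    [50,0,0,0,0,0,0],
    [50,0,0,-0.03,0,0,0],
    [50,0,0,-0.05,0,0,0],
    [100,0,0,-0.05,0,0,0]
  ]
}}

```text
time_s: 9.25
ee_pos: [0.6157, -0.2196, 0.1439]
eef_rot: [-3.141, -0.0, 1.475]
force: [0.2, 0.1, -0.6]
grip_width: 0.0538
grip_force: 0.0
```

```bash
python3 - <<'E'
from h import *
snap("wrist","w3"); go(.466,.281,.143,80.3)
E
```

```text
shift [ 0.4847 -0.1994  0.0056] turn [0.0091 0.0024 0.0733]
```

View pics/w3.png

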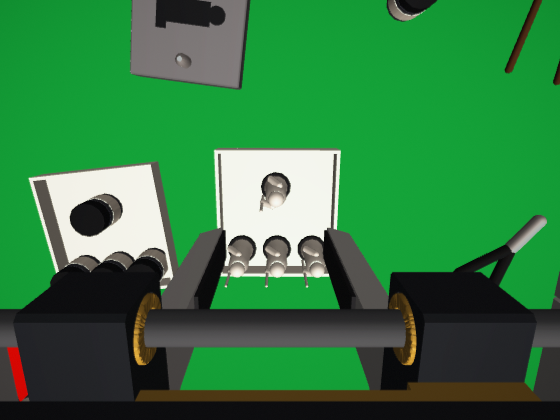

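Both items stand in their own trays: the figure at (276,188) and the pot at (97,213). Next I move to a look pose over the base.

```bash
python3 - <<'E'
from h import *
go(.577,-.001,.18,77.2)
E
```

```text
shift [ 0.2145 -0.0615 -0.0294] turn [0.0092 0.0022 0.1274]
```

Request:
{"method": "servo_tool", "body": {
  "plan": [
    [100,0.0536,-0.0154,-0.01,0,0,0],
    [100,0.0536,-0.0154,-0.01,0,0,0],
    [100,0.0536,-0.0154,-0.01,0,0,0],
    [100,0.0536,-0.0154,-0.008,0,0,0.1274],
    [100,0,0,0,0,0,0],
    [100,0,0,0,0,0,0],
    [100,0,0,0,0,0,0],
    [100,0,0,0,0,0,0]
  ]
}}

```text
time_s: 10.3
ee_pos: [0.5752, -0.0014, 0.1801]
eef_rot: [-3.141, 0.0, 1.346]
force: [0.1, -0.1, -0.7]
grip_width: 0.0939
grip_force: 0.0
```

```bash
cat >> h.py <<'E'
def face(f,zf):
    """rect of the plate whose top face is at height zf: centre & long-axis angle in world and centre in tool frame"""
    c=snap("wrist",f); o=ctrl.get_obs(); px=c["pixels"].astype(int); K=c["mtx"]; P=cloud(c)
    u,v=np.meshgrid(np.arange(560),np.arange(420))
    d=np.stack([(u-K[0,2])/K[0,0],-(v-K[1,2])/K[1,1],-np.ones(u.shape)],-1)@c["pose"][:3,:3].T
    t=(zf-c["pose"][2,3])/d[...,2]; X=c["pose"][:3,3]+d*t[...,None]
    m=((px[...,1]-px[...,0]<50)&(abs(P[...,2]-zf)<.005)).astype(np.uint8)   # face pixels
    n,l,s,_=cv2.connectedComponentsWithStats(m); i=1+np.argmax(s[1:,4]); cs,_=cv2.findContours((l==i).astype(np.uint8),0,1)
    cs=max(cs,key=cv2.contourArea)[:,0]; q=X[cs[:,1],cs[:,0],:2]
    r=cv2.minAreaRect((q*1000).astype(np.float32)); ctr=np.array(r[0])/1000; a=r[2] if r[1][0]>r[1][1] else r[2]-90
    a%=180
    # refine: median signed distance along each side
    e1=np.array([np.cos(np.radians(a)),np.sin(np.radians(a))]); e2=np.array([e1[1],-e1[0]])
    from scipy.optimize import least_squares
    def res(p):
        e1=np.array([np.cos(p[2]),np.sin(p[2])]); e2=np.array([e1[1],-e1[0]]); w=q-p[:2]
        return np.maximum(abs(w@e1)-p[3],abs(w@e2)-p[4])
    s=least_squares(res,[*ctr,np.radians(a),.085,.045],loss="soft_l1",f_scale=.0005,x_scale=[.001,.001,.01,.001,.001]); p=s.x
    A=R.from_euler("xyz",o["eef_rot"]); 
    tool=A.inv().apply(np.array([p[0],p[1],zf])-o["ee_pos"]); ta=A.inv().apply([np.cos(p[2]),np.sin(p[2]),0])
    print(f,"ctr",p[:2].round(4),"ang",np.degrees(p[2]).round(2),"half",p[3:].round(4),"res",np.median(abs(s.fun)).round(5),"tool xy",tool.round(4),"tool ang",np.degrees(np.arctan2(ta[1],ta[0])).round(2), "ee",o["ee_pos"].round(4),np.degrees(o["eef_rot"]).round(2))
    return c,p,l==i
E
python3 - <<'E'
from h import *
c,p,m=face("b1",.024)
P=cloud(c)
for s in(1,-1):
    w=p[:2]+s*.07*np.array([np.cos(p[2]),np.sin(p[2])]); k=(np.hypot(P[...,0]-w[0],P[...,1]-w[1])<.012)&(P[...,2]>.03); v,u=np.where(k); print("dowel pred",w.round(4),"seen",P[k].mean(0).round(4),k.sum(),P[k].min(0).round(4),P[k].max(0).round(4),u.mean(),v.mean())
go(.466+.036*np.cos(np.radians(80.3)),.281+.036*np.sin(np.radians(80.3)),.176,80.3)
E
```

```text
b1 ctr [ 0.5698 -0.035 ] ang 77.15 half [0.0835 0.0439] res 0.00011 tool xy [-0.0342  0.0023  0.1562] tool ang 0.0 ee [ 0.5752 -0.0012  0.1802] [-1.7998e+02  1.0000e-02  7.7150e+01]
dowel pred [0.5854 0.0332] seen [0.5835 0.0247 0.2684] 1883 [0.5751 0.0212 0.0312] [0.5919 0.0387 0.2957] 283.4370685077005 304.4503451938396
dowel pred [ 0.5542 -0.1033] seen [ 0.5545 -0.1026  0.0368] 88 [ 0.5492 -0.107   0.03  ] [ 0.5588 -0.0993  0.0426] 276.7613636363636 285.78409090909093
shift [ 0.2868 -0.1712  0.0042] turn [-0.0004  0.0001 -0.0549]
```

Request:
{"method": "servo_tool", "body": {
  "plan": [
    [100,0.0478,-0.0285,0,0,0,0],
    [100,0.0478,-0.0285,0,0,0,0],
    [100,0.0478,-0.0285,0,0,0,0],
    [100,0.0478,-0.0285,0,0,0,0],
    [100,0.0478,-0.0285,0,0,0,0],
    [100,0.0478,-0.0285,0.004,0,0,-0.0549],
    [100,0,0,0,0,0,0],
    [100,0,0,0,0,0,0]
  ]
}}

```text
time_s: 11.35
ee_pos: [0.4722, 0.3166, 0.1763]
eef_rot: [-3.141, 0.0, 1.402]
force: [0.5, -0.7, 0.1]
grip_width: 0.0936
grip_force: 0.0
```

```bash
python3 - <<'E'
from h import *
c,p,m=face("t1",.020)
P=cloud(c); k=(P[...,2]>.054)&(P[...,2]<.066)&(np.hypot(P[...,0]-p[0],P[...,1]-p[1])<.05)
r=cv2.minAreaRect((P[k][:,:2]*1000).astype(np.float32)); print("rib",r)
go(p[0],p[1],.033,np.degrees(p[2]))
E
```

```text
t1 ctr [0.4674 0.2811] ang 80.2 half [0.0842 0.0442] res 0.00011 tool xy [-0.0354  0.0009  0.1564] tool ang 0.07 ee [0.4724 0.3162 0.1764] [1.800e+02 1.000e-02 8.027e+01]
rib ((467.61627197265625, 281.3541564941406), (59.01716613769531, 23.630815505981445), 79.92771911621094)
shift [-0.0354  0.0009  0.1434] turn [0.     0.0002 0.0012]
```

View pics/t1.png

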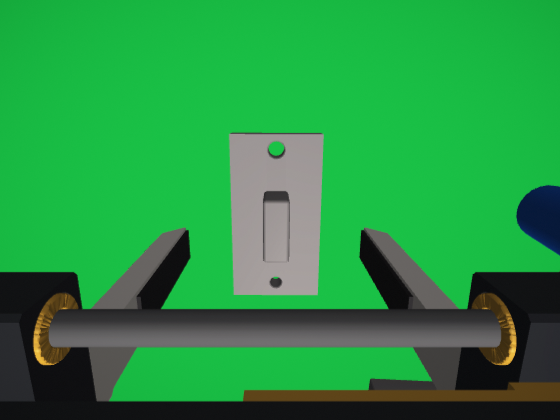

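The upper half's big hole is at (276,149), on the +tool x side, and the rib is at (276,228). I'll grip the rib.

Request:
{"method": "servo_tool", "body": {
  "plan": [
    [100,-0.0354,0.0009,0.02,0,0,0],
    [100,0,0,0.055,0,0,0],
    [100,0,0,0.05,0,0,0],
    [100,0,0,0.022,0,0,0],
    [100,0,0,0,0,0,0],
    [10,0,0,0,0,0,0],
    [10,0,0,0,0,0,0],
    [10,0,0,0,0,0,0]
  ],
  "force": 50
}}

```text
time_s: 12.4
ee_pos: [0.4672, 0.2822, 0.0303]
eef_rot: [3.141, -0.001, 1.402]
force: [-0.1, -0.5, -0.5]
grip_width: 0.0672
grip_force: 0.0
```

Request:
{"method": "servo_tool", "body": {
  "plan": [
    [10,0,0,0,0,0,0],
    [10,0,0,0,0,0,0],
    [10,0,0,0,0,0,0],
    [10,0,0,0,0,0,0],
    [10,0,0,0,0,0,0],
    [10,0,0,0,0,0,0],
    [10,0,0,0,0,0,0],
    [10,0,0,0,0,0,0]
  ]
}}

```text
time_s: 13.4
ee_pos: [0.4669, 0.2821, 0.0294]
eef_rot: [3.142, -0.0, 1.402]
force: [0.4, -0.0, -0.9]
grip_width: 0.0235
grip_force: 50.0
```

```bash
python3 - <<'E'
from h import *
o=ctrl.get_obs(); A=R.from_euler("xyz",o["eef_rot"]); print(o["ee_pos"],o["eef_rot"],o["force"],o["grip_width"],o["grip_force"])
print("top ctr in tool",A.inv().apply(np.array([.4674,.2811,0])-o["ee_pos"]))
E
```

```text
[0.46690588 0.28211442 0.02944247] [ 3.14153576e+00 -4.76170462e-05  1.40229685e+00] [ 0.42703612 -0.03548168 -0.85206083] 0.023537789138754445 49.99803006649017
top ctr in tool [-0.00091859  0.00065557  0.02944247]
```

Request:
{"method": "servo_tool", "body": {
  "plan": [
    [10,0,0,-0.02,0,0,0],
    [10,0,0,-0.04,0,0,0],
    [10,0,0,-0.03,0,0,0],
    [10,0,0,0,0,0,0],
    [10,0,0,0,0,0,0.0275],
    [10,0,0,0,0,0,0.0275],
    [10,0,0,0,0,0,0],
    [10,0,0,0,0,0,0]
  ]
}}

```text
time_s: 14.4
ee_pos: [0.4668, 0.2821, 0.119]
eef_rot: [-3.141, 0.0, 1.347]
force: [-0.1, 0.0, -3.4]
grip_width: 0.0233
grip_force: 50.0
```

```bash
python3 - <<'E'
from h import *
print(ctrl.get_obs()["force"]); go(.5694,-.0340,.1,77.15)
E
```

```text
[-0.07948572  0.01920441 -3.41821887]
shift [-0.2855  0.1701  0.0191] turn [-0.0005  0.0004  0.0009]
```

Request:
{"method": "servo_tool", "body": {
  "plan": [
    [10,-0.0476,0.0283,0,0,0,0],
    [10,-0.0476,0.0283,0,0,0,0],
    [10,-0.0476,0.0283,0,0,0,0],
    [10,-0.0476,0.0283,0,0,0,0],
    [10,-0.0476,0.0283,0,0,0,0],
    [10,-0.0475,0.0286,0,0,0,0],
    [10,0,0,0.019,0,0,0],
    [10,0,0,0,0,0,0]
  ]
}}

```text
time_s: 15.4
ee_pos: [0.5687, -0.0343, 0.0991]
eef_rot: [-3.139, 0.0, 1.347]
force: [0.1, 0.1, -2.0]
grip_width: 0.0236
grip_force: 50.0
```

```bash
python3 - <<'E'
from h import *
go(.5694,-.0340,.1,77.15)
ims=[]
for n in("wrist","side"):
    c=snap(n,n+"5"); im=c["pixels"][:,:,::-1]
    ims.append(cv2.resize(im[100:330,180:380] if n=="wrist" else im[120:240,220:340],(390,450),interpolation=cv2.INTER_CUBIC))
cv2.imwrite("pics/h5.png",np.hstack(ims))
E
```

```text
shift [ 0.0004  0.0007 -0.0009] turn [-0.0029  0.0002  0.0001]
```

View pics/h5.png

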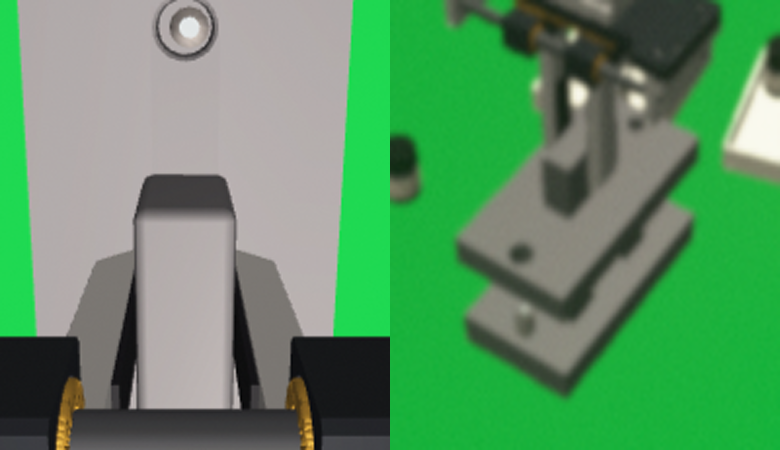

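The dowel shows through the big hole at about (277,114) in the wrist image, slightly right of the hole centre at (274,114). I'll measure that offset from the depth map.

```bash
cat >> h.py <<'E'
def peek(f):
    c=snap("wrist",f); P=cloud(c); o=ctrl.get_obs(); A=R.from_euler("xyz",o["eef_rot"]); zt=o["ee_pos"][2]
    px=c["pixels"]; sub=np.zeros((420,560),bool); sub[85:145,245:305]=1
    T=A.inv().apply((P-o["ee_pos"]).reshape(-1,3)).reshape(P.shape)
    low=sub&(P[...,2]<zt-.029+.010); d=low&(P[...,2]>.033)&(P[...,2]<.046)
    print("ee",o["ee_pos"].round(4),"force",o["force"].round(1),"zmed plate",np.nanmedian(P[sub&~low][:,2]).round(4))
    for n,k in(("hole",low),("dowel",d)):
        cs,_=cv2.findContours(k.astype(np.uint8),0,1)
        if not cs: print(n,"none"); continue
        cs=max(cs,key=cv2.contourArea); (u,v),r=cv2.minEnclosingCircle(cs)
        t=T[k]; print(n,k.sum(),"px",round(u,1),round(v,1),round(r,1),"tool xy mean",t.mean(0).round(4),"mid",((t.min(0)+t.max(0))/2).round(4),"ext",(t.max(0)-t.min(0)).round(4))
    q=cv2.resize(px[90:140,250:300,::-1],(500,500),interpolation=cv2.INTER_NEAREST); cv2.imwrite(f"pics/{f}z.png",q)
E
python3 - <<'E'
from h import *
peek("p1")
E
```

```text
ee [ 0.5697 -0.0334  0.1011] force [-0.3  0.3 -3.6] zmed plate 0.0905
hole 672 px 274.5 113.3 14.7 tool xy mean [ 0.0682 -0.0001  0.0647] mid [ 0.0678 -0.0001  0.0493] ext [0.0188 0.0194 0.0605]
dowel 321 px 275.5 115.0 10.1 tool xy mean [0.067  0.0006 0.0624] mid [0.067  0.0006 0.0625] ext [0.0133 0.013  0.0088]
```

View pics/p1z.png

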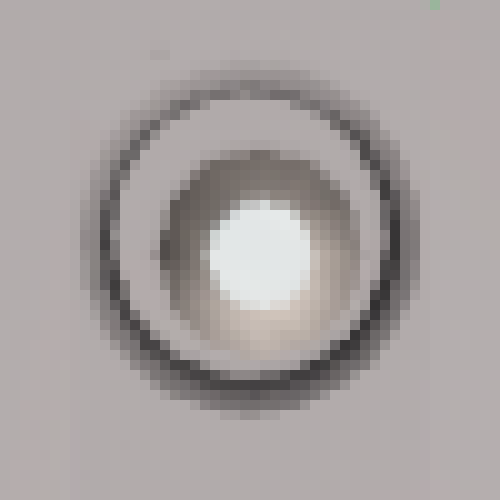

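The hole centre is at about (275,113.7) and the dowel at (276,115.5), so the shift needed is about -1 mm in x and +0.5 mm in y. I'll correct, go down to just above the dowel tips and look again.

Request:
{"method": "servo_tool", "body": {
  "plan": [
    [10,-0.0009,0.0005,0.01,0,0,0],
    [10,0,0,0.01,0,0,0],
    [10,0,0,0.006,0,0,0],
    [10,0,0,0,0,0,0],
    [10,0,0,0,0,0,0],
    [10,0,0,0,0,0,0],
    [10,0,0,0,0,0,0],
    [10,0,0,0,0,0,0]
  ]
}}

```text
time_s: 16.55
ee_pos: [0.5698, -0.035, 0.0745]
eef_rot: [3.141, -0.0, 1.347]
force: [-0.1, 0.6, -3.2]
grip_width: 0.0237
grip_force: 50.0
```

```bash
python3 - <<'E'
from h import *
peek("p2"); go(.5694,-.0340,.1,77.15)
E
```

```text
ee [ 0.5698 -0.035   0.0745] force [-0.4 -0.5 -3. ] zmed plate 0.0642
hole 663 px 274.5 113.3 14.7 tool xy mean [0.0685 0.0002 0.0391] mid [0.0683 0.0002 0.0362] ext [0.0169 0.0174 0.0344]
dowel 420 px 274.5 113.1 11.5 tool xy mean [0.0686 0.0002 0.0356] mid [0.0685 0.0001 0.0346] ext [0.0153 0.0157 0.0117]
shift [ 0.0009 -0.0006 -0.0255] turn [ 0.0001 -0.      0.0007]
```

View pics/p2z.png

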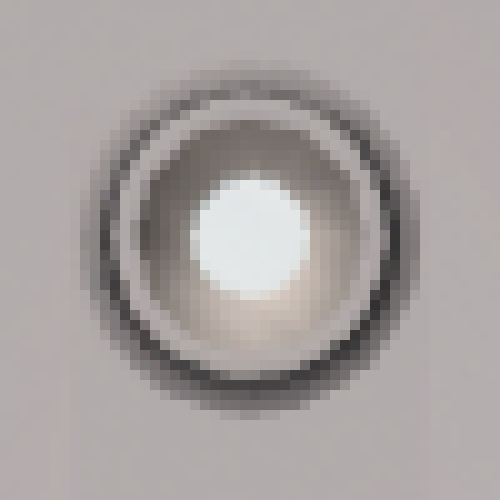

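The dowel and hole are concentric. I'm descending.

Request:
{"method": "servo_tool", "body": {
  "plan": [
    [10,0,0,0.002,0,0,0],
    [10,0,0,0.002,0,0,0],
    [10,0,0,0.002,0,0,0],
    [10,0,0,0.002,0,0,0],
    [10,0,0,0.002,0,0,0],
    [10,0,0,0.002,0,0,0],
    [10,0,0,0,0,0,0],
    [10,0,0,0,0,0,0]
  ]
}}

```text
time_s: 17.6
ee_pos: [0.5698, -0.035, 0.0625]
eef_rot: [3.141, -0.0, 1.347]
force: [0.4, 0.1, -2.8]
grip_width: 0.0236
grip_force: 50.0
```

Request:
{"method": "servo_tool", "body": {
  "plan": [
    [10,0,0,0.002,0,0,0],
    [10,0,0,0.002,0,0,0],
    [10,0,0,0.002,0,0,0],
    [10,0,0,0.001,0,0,0],
    [10,0,0,0.001,0,0,0],
    [10,0,0,0.0005,0,0,0],
    [10,0,0,0,0,0,0],
    [10,0,0,0,0,0,0]
  ]
}}

```text
time_s: 18.6
ee_pos: [0.5698, -0.035, 0.0541]
eef_rot: [3.141, -0.0, 1.347]
force: [-2.0, -0.0, 5.9]
grip_width: 0.0239
grip_force: 50.0
```

Request:
{"method": "servo_tool", "body": {
  "plan": [
    [10,0,0,0.0005,0,0,0],
    [10,0,0,0,0,0,0],
    [10,0,0,0.0005,0,0,0],
    [10,0,0,0,0,0,0],
    [10,0,0,0,0,0,0],
    [10,0,0,0,0,0,0],
    [10,0,0,0,0,0,0],
    [10,0,0,0,0,0,0]
  ]
}}

```text
time_s: 19.6
ee_pos: [0.5698, -0.035, 0.0534]
eef_rot: [3.141, -0.0, 1.347]
force: [-4.7, 0.1, 9.0]
grip_width: 0.0238
grip_force: 50.0
```

Request:
{"method": "servo_tool", "body": {
  "plan": [
    [10,0,-0.0004,0.0005,0,0,0],
    [10,0,0,0,0,0,0],
    [10,0,0,0.0005,0,0,0],
    [10,0,0,0,0,0,0],
    [10,0,0,0,0,0,0],
    [10,0,0,0,0,0,0],
    [10,0,0,0,0,0,0],
    [10,0,0,0,0,0,0]
  ]
}}

```text
time_s: 20.6
ee_pos: [0.5699, -0.035, 0.0534]
eef_rot: [3.14, -0.0, 1.347]
force: [-6.9, 0.6, 18.1]
grip_width: 0.0236
grip_force: 50.0
```

```bash
python3 - <<'E'
from h import *
e1=np.array([np.cos(np.radians(77.15)),np.sin(np.radians(77.15))]); e2=np.array([e1[1],-e1[0]]); b=np.array([.5698,-.035])
for n in("scene","side"):
    c=snap(n,n+"9"); P=cloud(c); px=c["pixels"].astype(int); g=P[(px[...,1]>90)&(px[...,0]<40)]
    w=P[...,:2]-b; a=w@e1; s=w@e2
    def z(k): 
        k&=(P[...,2]>.035)&(P[...,2]<.055); return (np.median(P[k][:,2]).round(4),k.sum())
    print(n,"table",np.nanmedian(g[:,2]).round(4),"+y",z((a>.04)&(a<.08)&(abs(s)<.04)),"-y",z((a<-.04)&(a>-.08)&(abs(s)<.04)),"+x",z((s>.02)&(s<.04)&(abs(a)<.08)),"-x",z((s<-.02)&(s>-.04)&(abs(a)<.08)))
o=ctrl.get_obs(); print(o["force"],o["ee_pos"],o["grip_width"],o["moment"])
E
```

```text
scene table 0.0008 +y (np.float64(0.0446), np.int64(349)) -y (np.float64(0.0443), np.int64(349)) +x (np.float64(0.0445), np.int64(359)) -x (np.float64(0.0449), np.int64(191))
side table 0.0001 +y (np.float64(0.0441), np.int64(446)) -y (np.float64(0.0441), np.int64(205)) +x (np.float64(0.0443), np.int64(206)) -x (np.float64(0.0442), np.int64(416))
[-6.72328291 -0.10330377 17.8978159 ] [ 0.56986308 -0.03499623  0.05339196] 0.023477685175452914 [0.1596552  1.6054983  0.06138271]
```

The upper half's top face sits at 44 mm all round, which means fully closed, with a steady 18 N push. I'm handing in.

```bash
python3 -c "
from station import ctrl
print(ctrl.hand_in())"
```

```text
the job is handed in; nothing more can be done
None
```

The job is handed in at about 21 s: the pot and the figure stand upright in their own trays, and the mould is fully closed on its dowels, held gripped and pressed with about 18 N.

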